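# Clamp the bracelet bar onto the jewellery stand

## Robot

A 7-joint arm with a two-finger parallel gripper is mounted at the origin on the work surface. World frame = base frame: x ahead of the robot, y to its left, z up, the work surface at z = 0. Lengths are in m, angles in degrees, forces in N, time in s.
With the tool pointing down it reaches from about 0.425 to 0.875 m from the base axis. Payload 4.7 kg.
Tool frame: the origin (TCP) lies midway between the tips of the shut fingers; the grasp point (between the pads) lies 19 mm behind it; z points along the fingers, y is the line along which they close (so a half turn about z gives the same grasp; the last joint's range is limited). The gripper opens to 87 mm and grips with 3 to 60 N. Pads are 19 mm wide; open, the fingers measure 117 mm over their backs; the gripper's body (75 mm by 190 mm) begins 51 mm behind the grasp point.
Start: joints at [68.245, 18.392, -4.016, 83.108, 1.295, 78.541, -3.26], TCP at [0.249, -0.6, 0.223] pointing down, gripper open.
Joint ranges: [-163.93, 163.93], [-17.29, 119.83], [-79.2, 71.16], [3.27, 140.29], [-89.18, 269.18], [5.43, 117.66], [-154.24, 154.24]. Speed limits (degrees/s): [147.25, 147.25, 180, 180, 180, 180, 180].

## Interface

Orientations are given as [roll, pitch, yaw] about the fixed x, y, z axes, in that order (R = Rz(yaw) Ry(pitch) Rx(roll)).
In Python, from cell import env, viewer, boxes_of, masks_of gives the robot as it stands. The module is installed in compiled form; this text tells all that it offers.
- The arm moves only by the tool apply_moves, never from a script. Its argument "moves" is a list of rows, each a list of 7 numbers: the shift along the tool's x, y, z scaled (see below), then the turn, a rotation vector about the tool's x, y, z scaled (see below), then the opening, from 0 (shut) to 1 (fully open). A call has 1 to 20 rows; each row is the pose to reach, as a shift and turn from the pose commanded when the call began, along the tool's axes at that moment; what a row does not reach only later rows make up. The controller multiplies each number of a shift by 0.2 m and each number of a turn by 1.5 rad. A row lasts 1/10 s, in which the tool goes at most 50 mm and 8.59 degrees, less where a joint would pass 70% of its speed; a pose out of reach is approached as far as the arm can. A call with a number of a shift or a turn outside -1 to 1 is refused whole. A call with a gripper value outside its range is refused whole. The fingers move at their own pace and stop on an object; "grip_force" is the grip in N (left out, the last holds). Time passes only in rows, so rows that repeat a pose let the fingers close. It gives the time, the measured TCP pose, the force, the opening and the grip force at its end, in the units of the state.
- env.get_obs(): the state, without advancing time (a new reading comes with each control period).
- viewer.read_camera(name): name is "scene" or "top" or "wrist"; returns the picture (420x560x3 uint8, red, green, blue); there is no depth.
- viewer.get_calibration(name): a dict with "fov_y" (degrees; the focal length in pixels is half the picture's height over the tangent of half this angle, whatever the lens; pixels are square), "cx", "cy" (the principal point, pixels), "position" and "orientation" of the camera in the world. Camera axes: x right, y up, looking along -z (the intrinsics and any distortion apply to the point x, -y, -z); pixel columns grow to the right and rows downward; lengths in m; the calibration is good to about 2 mm. A picture is of the moment at which its call begins: read the wrist's pose just before it. get_calibration takes no time and is no camera call; for the wrist camera it gives the pose at the moment of the call.
- env.sign_off(): hands the job in; it is judged then, once.
Trained networks look in the newest picture that a camera, given by its name, has taken for a name from the list of things; names that differ only in an ending like _2 or _b are one class to them, and where a whole thing is asked for, a point or a joint stands for the part that bears it (a point fixed in the world has none). Each returns a list of dicts, best first, with "conf" (0 to 1); they miss things now and then, are a little off and sometimes report something else, mostly with a low value. They report only what shows in the picture. A call takes as long as a camera call. They do not tell look-alikes from the thing itself.
- boxes_of(camera, target): "location" ([column, row] in pixels, amid what is visible of it).
- masks_of(camera, target): "pixels" (420x560 bool, what is visible of it) and "location" ([column, row] in pixels, amid what is visible of it).
The state is a dict: "time_s": time; "qpos": joint angles; "joint_velocities": joint speeds; "effort": joint torques, N m; "tool_pos": TCP position; "tool_rot": TCP orientation; "force": force on the tool from outside, world axes, zero at the start; "wrist_torque": the same for the moment, N m; "grip_width": finger opening in m; "grasp_force": force on a finger pad.
Only numpy, scipy, OpenCV 4.12 (cv2) and the standard library are available. Lean on these libraries where they do the work, as an engineer would, in place of code of your own. Each camera call takes 0.05 s, during which the arm holds its last target. There are 200 camera calls.

## Task

Set the loose brass bracelet bar on the jewellery stand: slide its forked foot along the board between the low rails, under the wing nut, until the slot is fully home against the stud, without ramming it. Then turn the wing nut clockwise, in short turns between the two tall uprights, until it clamps the foot properly snug but not overtightened, judging by the turning resistance. Keep off the uprights and leave the other things on the dresser where they are.

Things in the scene. Friction and masses are not known exactly. Their poses are not given: they have to be found in the camera images.
- stand: dark wooden board of the jewellery stand, fixed, 15 mm thick, x -145 to +60 mm, y -103 to +103 mm. Origin on the dresser top straight under the stud axis; x is the direction in which the fork is slid in, y across, z up
- seat (a point): point on the board's top, on the stud axis, where the bar's origin must come; axes as the stand
- mouth (a point): point on the board's top midway between the ends of two low wooden guide rails, 60 mm before the stud. The rails, 5 mm high, run from here to 30 mm past the stud, 43 mm apart inside; before this point their mouth flares over 28 mm to about 53 mm wide
- stud: the stand's upright steel stud, 10 mm in diameter, fixed; same origin and axes as the stand; its top is hidden in the nut
- uprights: two tall brass uprights of the stand, 10 mm in diameter, at stand y = -80 and +80 mm, x = 0, reaching 220 mm above the dresser. Origin and axes as the stand. A gripper over the nut strikes them if turned too far from the stand's x: grip the wings across and tip to tip by turns, or push the tips with shut fingers, a quarter turn or less at a time
- nut: brass two-wing nut on the stud. Origin on its axis at the underside of its 36 mm flange; x along the wings, z up. Flange 5 mm high, hub 18 mm across up to 15 mm, wings 12 to 37 mm above the origin, 8 mm thick, 48 mm tip to tip (tips round in side view, farthest out 26.5 mm up). Clockwise from above drives it down 10 mm a turn; free it turns with about 0.03 Nm and stays where left
- nut_under (a point): centre of the nut's flange underside. Packing and a spring washer hang 2.5 to 5.1 mm below it (differs, not measured), at first 2 mm or more clear of the foot. Past first touch the clamping adds 38 N and about 0.38 Nm per rad. Snug: 25 N, 0.25 Nm, or 11 N pushed square at a wing tip. Under 15 N is loose, over 40 N overtight, 60 N spoils it. The torque is friction: felt only while it turns
- bar: loose brass bracelet bar, 0.3 to 0.5 kg, standing on its foot. Origin at the foot's underside, where the stud axis sits when home; x along the foot to the fork's open end. Foot 8 mm thick, 40 mm wide, x -135 to +24 mm, with a heel block 20 mm high at x -135 to -105; slot 15 mm wide, its closed end 5 mm behind the origin; four pips 1 mm proud round it take the washer
- crossbar (a point): centre of the bar's square cross bar, 14 x 14 mm, 100 mm long along the bar's y, on a 10 mm stem: 75 mm behind the bar's origin and 60 mm above the foot's underside. Grip it across the bar's x
- perfume: amber glass perfume bottle, 44 mm diameter, 100 mm tall, standing upright, to be left alone
- dish: shallow white ceramic dish, 96 mm across, to be left alone
- candle: candle jar with lid, 70 mm across, 75 mm tall, to be left alone
- case: black spectacle case, 160 x 65 x 45 mm, to be left alone
- brush: clothes brush lying flat, to be left alone
- cedar: round cedar wood block, 56 mm across, 35 mm tall, to be left alone
- ringcone: wooden ring cone, 52 mm across, 75 mm tall, to be left alone
Things that resemble listed ones, but are neither listed nor needed, are in the scene too. Of the things that look like the bar, the smallest one is meant.

How it is judged:
By the outcome, as a careful person would: the job done as asked, in the order asked, and still so for the second after the job is handed in, with the robot touching nothing.
It also fails if it takes over 72 s, if anything falls off the work surface, if the arm or the gripper's body presses on something with over 40 N, if the wrist force passes 120 N, or if a joint passes its speed limit or range.

## Working session

There is one attempt and no reset: what is moved stays moved. The work goes in short steps, Python scripts to look and compute and a tool call to move; the robot and the scene stay as the last step left them, time stands still between calls to the robot, and variables do not carry over. Pictures are saved under pics/ and viewed, at most 10 in all, crops included, and the job is handed in when it is done.

Besides the shell and the picture viewer there is one more tool, called after "Call:" as name(argument=value, ...), one argument or row to a line, values as JSON. apply_moves: Moves the arm, as the interface text tells. Shifts and turns lie within -1 to 1; 1 stands for 0.2 m of shift or 1.5 rad of turn. Its arguments: {"type":"object","properties":{"moves":{"type":"array","items":{"type":"array","items":{"type":"number","minimum":-1,"maximum":1}}},"grip_force":{"type":"number"}},"required":["moves"]}

```bash
mkdir -p pics; cat > h.py <<'E'
import numpy as np, cv2
from cell import env, viewer, boxes_of, masks_of
from scipy.spatial.transform import Rotation as R
np.set_printoptions(precision=4,suppress=True)
def snap(cam,name=None):
    im=viewer.read_camera(cam)
    if name: cv2.imwrite('pics/'+name,cv2.cvtColor(im,cv2.COLOR_RGB2BGR))
    return im
E
python3 - <<'E'
from h import *
for c in('scene','top'):
    print(viewer.get_calibration(c))
    snap(c,c+'0.png')
    for t in ('stand','nut','bar','uprights','crossbar'):
        for d in boxes_of(c,t)[:5]: print(c,t,d)
print(viewer.get_calibration('wrist'))
print(env.get_obs())
E
```

```text
{'fov_y': 50.26706509340575, 'cx': 276.4447921283043, 'cy': 208.094775177595, 'position': array([1.003 , 0.3911, 0.86  ]), 'orientation': array([ 40.4661,   0.0979, 125.4752])}
scene stand {'location': [292.3, 289.9], 'conf': 0.81}
scene stand {'location': [251.8, 277.8], 'conf': 0.36}
scene nut {'location': [287.5, 297.5], 'conf': 0.68}
scene nut {'location': [330.6, 280.6], 'conf': 0.53}
scene bar {'location': [179.7, 186.1], 'conf': 0.77}
scene bar {'location': [268.4, 178.5], 'conf': 0.72}
scene bar {'location': [232.5, 118.9], 'conf': 0.6}
scene uprights {'location': [329.8, 276.5], 'conf': 0.89}
scene crossbar {'location': [228.7, 114.8], 'conf': 0.97}
scene crossbar {'location': [271.4, 176.3], 'conf': 0.8}
scene crossbar {'location': [179.6, 180.3], 'conf': 0.59}
{'fov_y': 55.71820771682372, 'cx': 285.4601694514147, 'cy': 213.32580933875042, 'position': array([ 0.3136, -0.0364,  1.2685]), 'orientation': array([  5.8583,   1.2746, -88.5901])}
top bar {'location': [314.9, 245.3], 'conf': 0.75}
top bar {'location': [372.3, 199.4], 'conf': 0.73}
top bar {'location': [389.3, 290.5
[... 314 characters left out ...]
2181805873, 'cx': 277.30131014282284, 'cy': 210.32652623843623, 'position': array([ 0.3287, -0.5691,  0.3844]), 'orientation': array([-17.8489,  -0.0012, -67.4388])}
{'time_s': 0.6, 'qpos': array([68.2438, 18.392 , -4.0156, 83.1082,  1.2955, 78.5417, -3.2584]), 'joint_velocities': array([ 0.0166,  0.0539, -0.1335, -0.0946, -0.1166,  0.0002,  0.0321]), 'effort': array([ -0.0008, -49.079 ,  -0.4029, -31.2607,  -0.0635,   0.0336,
         0.    ]), 'tool_pos': array([ 0.2494, -0.6003,  0.2226]), 'tool_rot': array([179.9967,   0.0035,  22.5662]), 'force': array([-0.4621,  0.232 , -0.0233]), 'wrist_torque': array([ 0.0114, -0.017 , -0.0367]), 'grasp_force': 0.0, 'grip_width': 0.08654596971946867}
```

View pictures.

View pics/top0.png

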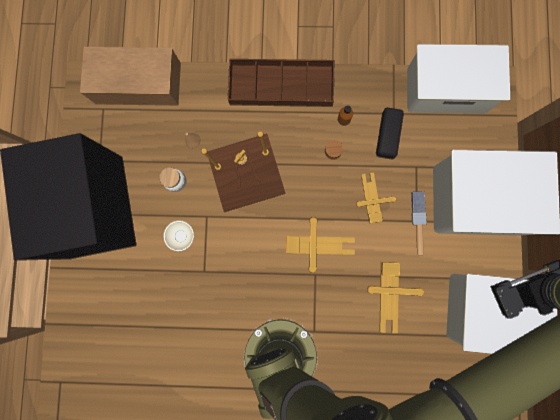

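View pics/scene0.png

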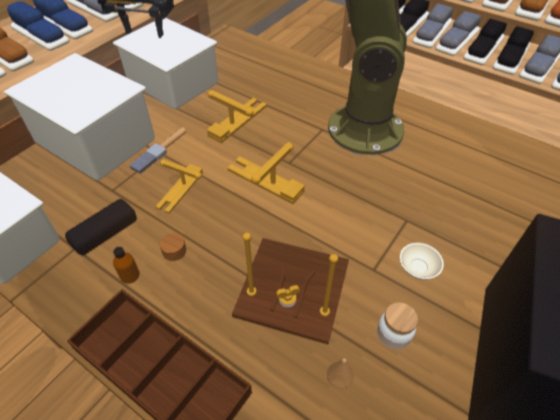

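```bash
cat >> h.py <<'E'
def K(c):
    f=210/np.tan(np.radians(c['fov_y']/2)); return f
def ray(c,p):
    f=K(c); d=np.array([(p[0]-c['cx'])/f,-(p[1]-c['cy'])/f,-1.])
    return np.array(c['position']),R.from_euler('xyz',c['orientation'],degrees=True).apply(d)
def onz(c,p,z):
    o,d=ray(c,p); return o+d*(z-o[2])/d[2]
def proj(c,P):
    q=R.from_euler('xyz',c['orientation'],degrees=True).inv().apply(np.atleast_2d(P)-c['position']); f=K(c)
    return np.c_[c['cx']-f*q[:,0]/q[:,2],c['cy']+f*q[:,1]/q[:,2]]
def tri(c1,p1,c2,p2):
    o1,d1=ray(c1,p1);o2,d2=ray(c2,p2)
    s=np.linalg.lstsq(np.c_[d1,-d2],o2-o1,rcond=None)[0]
    a,b=o1+d1*s[0],o2+d2*s[1]; return (a+b)/2,np.linalg.norm(a-b)
E
python3 - <<'E'
from h import *
ct=viewer.get_calibration('top');cs=viewer.get_calibration('scene')
print('nut',tri(ct,[240.5,157.5],cs,[287.5,294]))
print('crossB',tri(ct,[372,199],cs,[180,170]), onz(ct,[372.3,199.4],.06))
print('upr tops',tri(ct,[260.5,135],cs,[248,236]),tri(ct,[205,152],cs,[333,258]))
print('upr base',tri(ct,[265,152],cs,[252,292]),tri(ct,[217,167],cs,[325,312]))
im=snap('top'); a=im[165:230,345:410]; b=im[120:220,195:295]
o=np.hstack([cv2.resize(a,(400,400),interpolation=2),cv2.resize(b,(400,400),interpolation=2)])
cv2.imwrite('pics/crop1.png',o[...,::-1])
m=masks_of('top','bar')
for d in m:
    ys,xs=np.nonzero(d['pixels']); print(d['location'],d['conf'],len(xs),cv2.minAreaRect(np.c_[xs,ys].astype(np.float32)))
E
```

```text
nut (array([0.6126, 0.1397, 0.0435]), np.float64(0.0009535143950193589))
crossB (array([ 0.4882, -0.2714,  0.0653]), np.float64(0.006647716971349749)) [ 0.4856 -0.2706  0.06  ]
upr tops (array([0.6357, 0.064 , 0.2088]), np.float64(0.0009061712939313119)) (array([0.5861, 0.2145, 0.207 ]), np.float64(0.000519314660562312))
upr base (array([0.6391, 0.0657, 0.0144]), np.float64(3.4806173322388334e-05)) (array([0.5875, 0.2184, 0.0134]), np.float64(0.002314176301366645))
[389.7, 290.8] 0.98 1484 ((388.9248046875, 297.111328125), (51.32772445678711, 66.15274810791016), 34.04593276977539)
[373.2, 201.4] 0.83 698 ((370.7509460449219, 198.22830200195312), (46.0721321105957, 34.707672119140625), 47.48955154418945)
[243.5, 155.9] 0.74 99 ((241.25001525878906, 157.75), (9.899494171142578, 12.020814895629883), 45.0)
[314.1, 247.4] 0.59 1350 ((320.0000305175781, 245.5), (62.79496765136719, 52.488922119140625), 38.04704284667969)
```

View pics/crop1.png

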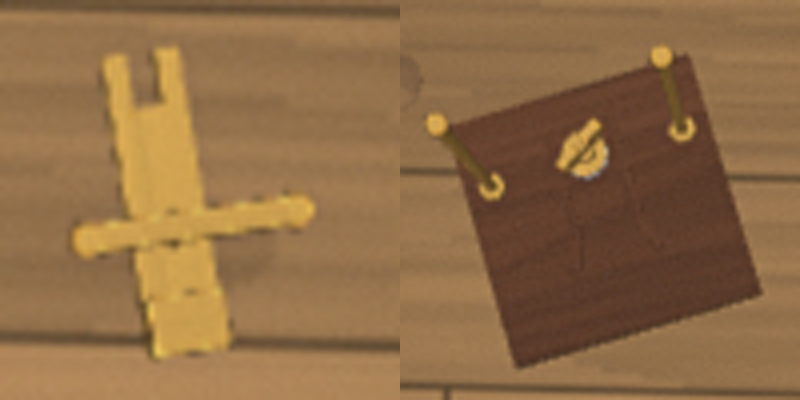

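```bash
cat >> h.py <<'E'
def plan(p,yaw,frm=None):
    o=env.get_obs(); p0=o['tool_pos'];r0=R.from_euler('xyz',o['tool_rot'],degrees=True)
    if frm is not None: p0=np.array(frm[:3]); r0=R.from_euler('xyz',[180,0,frm[3]],degrees=True)
    r1=R.from_euler('xyz',[180,0,yaw],degrees=True)
    s=r0.inv().apply(np.array(p)-p0)/.2; t=(r0.inv()*r1).as_rotvec()/1.5
    print('move',s,t,'rows>=',np.linalg.norm(s)*4,np.degrees(np.linalg.norm(t*1.5))/8.59)
E
python3 - <<'E'
from h import *
plan([.486,-.271,.22],99)
E
```

```text
move [ 1.7243 -1.0665  0.0128] [ 0.0001  0.0001 -0.8893] rows>= 8.109858552126443 8.897983866040324
```

The crop confirms B at about (372,199). Of A (314,245), B and C (390,291), B is the smallest: its cross bar measures about 100 mm and its fork points up-left. I'll go above it.

Call:
apply_moves(
  moves=[
    [0.86,-0.53,0,0,0,-0.44,1],
    [0.86,-0.53,0,0,0,-0.44,1],
    [0.86,-0.53,0,0,0,-0.44,1],
    [0.86,-0.53,0,0,0,-0.44,1],
    [0.86,-0.53,0,0,0,-0.44,1],
    [0.86,-0.53,0,0,0,-0.44,1],
  ],
  grip_force=40,
)

```text
time_s: 1.3
tool_pos: [0.369, -0.4349, 0.2231]
tool_rot: [180.0, 0.0, 60.6]
force: [-1.3, -0.2, 0.2]
grip_width: 0.0872
grasp_force: 0.0
```

```bash
python3 - <<'E'
from h import *
plan([.486,-.271,.22],99)
E
```

```text
move [1.0013 0.1075 0.0149] [ 0.0004  0.0005 -0.4467] rows>= 4.0286852172950995 4.4696901978650345
```

Call:
apply_moves(
  moves=[
    [1,0.11,0.0,0,0,-0.447,1],
    [1,0.11,0.0,0,0,-0.447,1],
    [1,0.11,0.0,0,0,-0.447,1],
    [1,0.11,0.0,0,0,-0.447,1],
    [1,0.11,0.0,0,0,-0.447,1],
    [1,0.11,0.0,0,0,-0.447,1],
    [1,0.11,0.0,0,0,-0.447,1],
  ],
)

```text
time_s: 2.0
tool_pos: [0.4843, -0.2759, 0.2223]
tool_rot: [-179.9, 0.0, 98.4]
force: [0.2, -0.4, 0.8]
grip_width: 0.0869
grasp_force: 0.0
```

```bash
python3 - <<'E'
from h import *
c=viewer.get_calibration('wrist'); o=env.get_obs(); print(o['tool_pos'],o['tool_rot'],c)
snap('wrist','w1.png')
for d in boxes_of('wrist','crossbar'): print(d, onz(c,d['location'],.067))
for d in masks_of('wrist','bar'):
    ys,xs=np.nonzero(d['pixels']); print(d['location'],d['conf'],len(xs))
E
```

```text
[ 0.4843 -0.2759  0.2223] [-179.9438    0.045    98.4232] {'fov_y': 63.48612181805873, 'cx': 277.30131014282284, 'cy': 210.32652623843623, 'position': array([ 0.4735, -0.1935,  0.3841]), 'orientation': array([-17.8202,   0.1444,   8.4175])}
{'location': [158.0, 51.1], 'conf': 0.94} [ 0.3661 -0.1683  0.067 ]
{'location': [55.2, 198.3], 'conf': 0.8} [ 0.2724 -0.3141  0.067 ]
{'location': [278.6, 186.2], 'conf': 0.68} [ 0.4853 -0.2702  0.067 ]
[159.5, 50.2] 0.88 6031
[56.0, 199.2] 0.86 5850
[274.5, 182.5] 0.63 6254
```

View pics/w1.png

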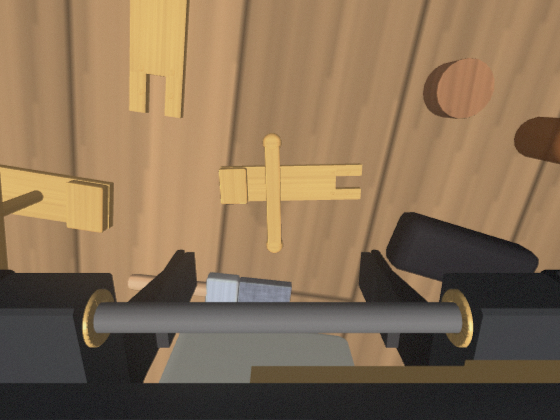

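The wrist view shows the bar: cross bar ends at (271,142) and (275,245), heel at (220,186), fork tips at (361,182). It has one look-alike at upper left and another at far left.

```bash
python3 - <<'E'
from h import *
c=viewer.get_calibration('wrist')
a=onz(c,[271,139],.067);b=onz(c,[275,248],.067);d=b-a
print(a,b,np.linalg.norm(d),(a+b)/2,np.degrees(np.arctan2(d[1],d[0]))+90)
h=onz(c,[220,187],.02);f=onz(c,[361.5,182],.008);d=f-h
print(h,f,np.linalg.norm(d),np.degrees(np.arctan2(d[1],d[0])), 'crossbar', f+d/np.linalg.norm(d)*-.099)
E
```

```text
[ 0.4719 -0.2267  0.067 ] [ 0.4915 -0.3341  0.067 ] 0.1091872416544479 [ 0.4817 -0.2804  0.067 ] 10.303624752394327
[ 0.4235 -0.2915  0.02  ] [ 0.5799 -0.2652  0.008 ] 0.15904455978100543 9.554798406898728 crossbar [ 0.4825 -0.2816  0.0155]
```

```bash
python3 - <<'E'
from h import *
plan([.482,-.281,.041],99.7)
E
```

```text
move [-0.025  -0.0153  0.9068] [-0.0004  0.0002 -0.014 ] rows>= 3.629294115567847 0.1402968836345895
```

Call:
apply_moves(
  moves=[
    [-0.025,-0.015,0.2,0,0,-0.014,1],
    [-0.025,-0.015,0.4,0,0,-0.014,1],
    [-0.025,-0.015,0.6,0,0,-0.014,1],
    [-0.025,-0.015,0.8,0,0,-0.014,1],
    [-0.025,-0.015,0.906,0,0,-0.014,1],
    [-0.025,-0.015,0.906,0,0,-0.014,1],
    [-0.025,-0.015,0.906,0,0,-0.014,0],
    [-0.025,-0.015,0.906,0,0,-0.014,0],
    [-0.025,-0.015,0.906,0,0,-0.014,0],
    [-0.025,-0.015,0.906,0,0,-0.014,0],
    [-0.025,-0.015,0.906,0,0,-0.014,0],
    [-0.025,-0.015,0.906,0,0,-0.014,0],
    [-0.025,-0.015,0.906,0,0,-0.014,0],
    [-0.025,-0.015,0.906,0,0,-0.014,0],
  ],
  grip_force=40,
)

```text
time_s: 3.55
tool_pos: [0.4833, -0.2788, 0.0413]
tool_rot: [-180.0, 0.0, 100.0]
force: [0.6, -1.0, -0.2]
grip_width: 0.0308
grasp_force: 0.0
```

Call:
apply_moves(
  moves=[
    [0,0,0,0,0,0,0],
    [0,0,0,0,0,0,0],
    [0,0,0,0,0,0,0],
    [0,0,0,0,0,0,0],
    [0,0,0,0,0,0,0],
    [0,0,0,0,0,0,0],
    [0,0,-0.1,0,0,0,0],
    [0,0,-0.25,0,0,0,0],
    [0,0,-0.4,0,0,0,0],
    [0,0,-0.55,0,0,0,0],
    [0,0,-0.55,0,0,0,0],
  ],
)

```text
time_s: 4.65
tool_pos: [0.4868, -0.2796, 0.1555]
tool_rot: [179.6, 0.3, 100.0]
force: [0.9, 0.3, -3.8]
grip_width: 0.0134
grasp_force: 40.0
```

```bash
python3 - <<'E'
from h import *
plan([.442,.085,.16],108.4)
plan([.445,-.1,.16],108.4)
E
```

```text
move [ 1.8342  0.0974 -0.0322] [ 0.0046  0.0041 -0.0973] rows>= 7.348224198631837 0.9754895867918334
move [ 0.9207 -0.049  -0.0282] [ 0.0046  0.0041 -0.0973] rows>= 3.6899131658569213 0.9754895867918334
```

Call:
apply_moves(
  moves=[
    [0.2,0,0,0,0,-0.03,0],
    [0.4,0,0,0,0,-0.05,0],
    [0.6,0,0,0,0,-0.07,0],
    [0.8,0,0,0,0,-0.09,0],
    [0.92,-0.05,-0.03,0,0,-0.097,0],
    [0.92,-0.05,-0.03,0,0,-0.097,0],
  ],
)

```text
time_s: 5.25
tool_pos: [0.4401, -0.0951, 0.1562]
tool_rot: [-179.9, -0.1, 108.7]
force: [-0.5, -1.0, -2.5]
grip_width: 0.0136
grasp_force: 40.0
```

```bash
python3 - <<'E'
from h import *
plan([.442,.085,.16],108.4)
E
```

```text
move [ 0.8502  0.2972 -0.0185] [-0.0009 -0.0008  0.0033] rows>= 3.603410261883261 0.03511387512929042
```

Call:
apply_moves(
  moves=[
    [0.2,0.08,0,0,0,0,0],
    [0.4,0.15,0,0,0,0,0],
    [0.6,0.22,0,0,0,0,0],
    [0.8,0.28,0,0,0,0,0],
    [0.85,0.3,-0.02,0,0,0,0],
    [0.85,0.3,-0.02,0,0,0,0],
    [0.85,0.3,-0.02,0,0,0,0],
  ],
)

```text
time_s: 5.95
tool_pos: [0.4451, 0.0793, 0.1606]
tool_rot: [-180.0, 0.0, 108.3]
force: [0.3, -0.6, -3.1]
grip_width: 0.0135
grasp_force: 40.0
```

```bash
python3 - <<'E'
from h import *
c=viewer.get_calibration('wrist'); o=env.get_obs(); print(o['tool_pos'],o['tool_rot'],c,o['time_s'])
a=snap('wrist')
ct=viewer.get_calibration('top'); t=snap('top')
t=cv2.resize(t[110:230,180:340],(800,600),interpolation=2)
cv2.imwrite('pics/w2.png',a[...,::-1]); cv2.imwrite('pics/t2.png',t[...,::-1])
for k in ('nut','stand','uprights'):
  for d in boxes_of('wrist',k): print(k,d)
E
```

```text
[0.4451 0.0793 0.1606] [-179.9551    0.0221  108.2632] {'fov_y': 63.48612181805873, 'cx': 277.30131014282284, 'cy': 210.32652623843623, 'position': array([0.4202, 0.1584, 0.3224]), 'orientation': array([-17.7781,   0.1358,  18.2606])} 5.95
nut {'location': [486.4, 196.2], 'conf': 0.61}
stand {'location': [444.4, 155.2], 'conf': 0.74}
uprights {'location': [492.0, 100.8], 'conf': 0.59}
```

View pics/w2.png

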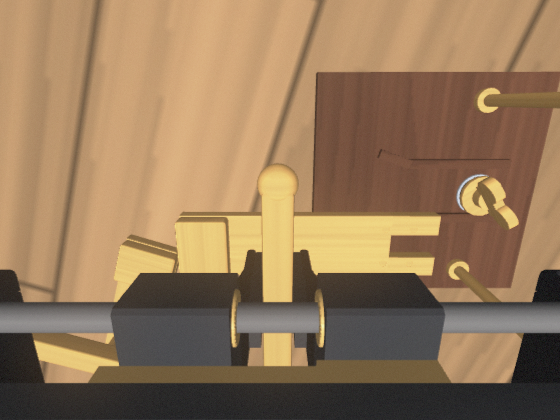

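View pics/t2.png

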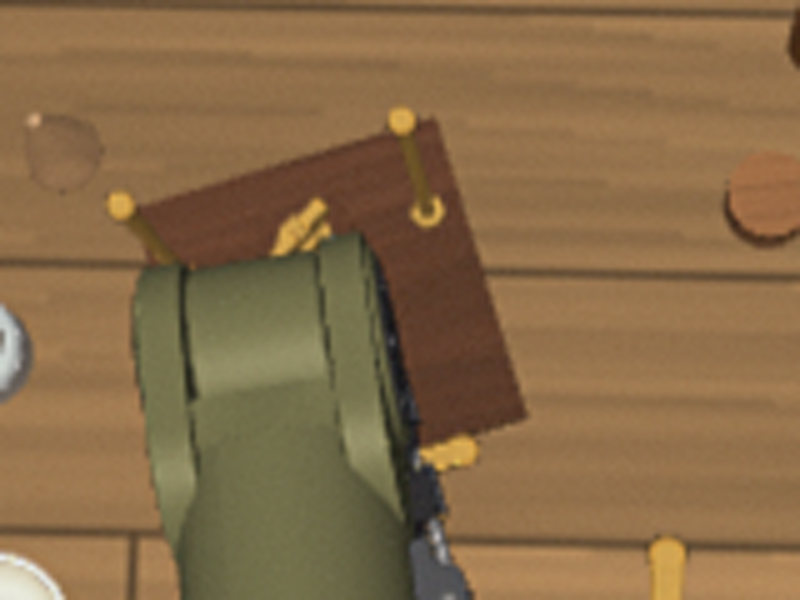

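```bash
python3 - <<'E'
from h import *
c={'fov_y': 63.48612181805873, 'cx': 277.30131014282284, 'cy': 210.32652623843623, 'position': np.array([0.4202, 0.1584, 0.3224]), 'orientation': np.array([-17.7781,   0.1358,  18.2606])}
a=onz(c,[489,100],.015);b=onz(c,[458,270],.015);d=a-b
yaw=np.arctan2(-d[0],d[1]);m=(a+b)/2
print('upr',a,b,np.linalg.norm(d),m,np.degrees(yaw))
u=np.array([np.cos(yaw),np.sin(yaw)]);v=np.array([-u[1],u[0]])
def S(p,z):
    q=onz(c,p,z)[:2]-m[:2]; return np.array([q@u,q@v])*1e3
for n,p,z in [('cornerTL',[317,73],.015),('leftedge lo',[313,210],.015),('topedge r',[555,72],.015),('rail up L',[413,165],.015),('rail up R',[508,161],.015),('flare end',[381,153],.02),('rail low',[445,213],.02),('nut hub',[484,196],.045),('rightedge',[516,285],.015)]: print(n,S(p,z))
# bar: foot top z = tool z -.041-... crossbar height .060 at grasp z
o=env.get_obs(); zt=o['tool_pos'][2]+.019-.060+.008
for n,p in [('fork up',[438,217]),('fork lo',[433,275]),('slot end up',[391,236]),('slot end lo',[390,260]),('heel up',[177,222])]: print(n,onz(c,p,zt+(.012 if 'heel' in n else 0)),S(p,zt+(.012 if 'heel' in n else 0)))
print('tcp',(o['tool_pos'][:2]-m[:2])@u,(o['tool_pos'][:2]-m[:2])@v)
E
```

```text
upr [0.592  0.2164 0.015 ] [0.6428 0.0618 0.015 ] 0.16271097769508863 [0.6174 0.1391 0.015 ] 18.185096725538298
cornerTL [-148.6882  102.7713]
leftedge lo [-148.0084  -18.27  ]
topedge r [ 51.0545 103.7798]
rail up L [-58.3618  24.9579]
rail up R [27.2897 28.7616]
flare end [-90.0348  36.5168]
rail low [-24.8333 -19.3667]
nut hub [-7.1389  4.0362]
rightedge [ 61.9391 -98.2446]
fork up [0.5328 0.1256 0.128 ] [-84.5819  13.5417]
fork lo [0.5475 0.0891 0.128 ] [-82.064 -25.662]
slot end up [0.511  0.1053 0.128 ] [-111.6865    1.1201]
slot end lo [0.517  0.0902 0.128 ] [-110.631   -15.1604]
heel up [0.3859 0.0781 0.14  ] [-238.9496   14.3058]
tcp -0.18233384959768997 -0.0027687943275789685
```

Call:
apply_moves(
  moves=[
    [0.03,0,0.15,0,0,0,0],
    [0.03,0,0.3,0,0,0,0],
    [0.03,0,0.42,0,0,0,0],
    [0.03,0,0.48,0,0,0,0],
    [0.03,0,0.48,0,0,0,0],
    [0.03,0,0.48,0,0,0,0],
  ],
)

```text
time_s: 6.8
tool_pos: [0.4439, 0.0865, 0.0661]
tool_rot: [179.9, 0.0, 108.3]
force: [0.1, 0.2, -1.9]
grip_width: 0.0133
grasp_force: 40.0
```

```bash
python3 - <<'E'
from h import *
o=env.get_obs(); c=viewer.get_calibration('wrist'); print(o['tool_pos'],o['tool_rot'],o['force'],o['time_s'])
print(c)
a=snap('wrist')
cv2.imwrite('pics/w3.png',cv2.resize(a[40:320,180:560],(800,590),interpolation=2)[...,::-1])
E
```

```text
[0.4439 0.0865 0.0661] [179.9401   0.0023 108.3053] [ 0.0531  0.1746 -1.9264] 6.8
{'fov_y': 63.48612181805873, 'cx': 277.30131014282284, 'cy': 210.32652623843623, 'position': array([0.4187, 0.1654, 0.2279]), 'orientation': array([-17.7616,   0.0308,  18.3039])}
```

View pics/w3.png

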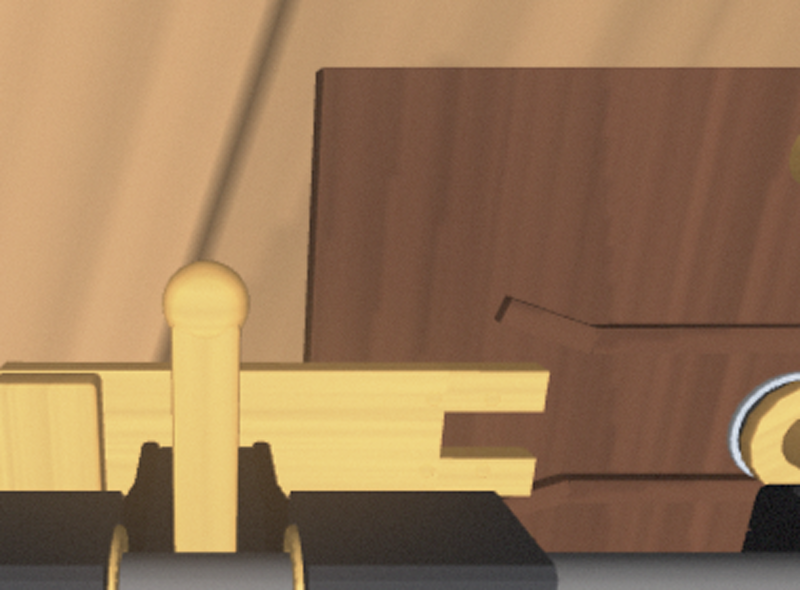

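```bash
cat >> h.py <<'E'
m0=np.array([.6174,.1391]);yw=np.radians(18.2)
U=np.array([np.cos(yw),np.sin(yw)]);V=np.array([-U[1],U[0]])
def S(c,p,z):
    q=onz(c,p,z)[:2]-m0; return np.array([q@U,q@V])*1e3
E
python3 - <<'E'
from h import *
c={'fov_y': 63.48612181805873, 'cx': 277.30131014282284, 'cy': 210.32652623843623, 'position': np.array([0.4187, 0.1654, 0.2279]), 'orientation': np.array([-17.7616,   0.0308,  18.3039])}
def P(x,y): return [180+x*380/800,40+y*280/590]
for n,p,z in [('TL',(319,69),.015),('L',(308,355),.015),('upin R',(795,350),.02),('upin L',(600,350),.02),('upout R',(795,326),.02),('upout L',(597,326),.02),('flare in',(498,320),.02),('flare out',(510,297),.02),('low in R',(730,478),.02),('low in L',(572,478),.02),('low flare',(537,489),.02)]: print(n,S(c,P(*p),z))
z=.0334
for n,p,z in [('fork up',(549,371),z),('fork lo',(532,497),z),('slot up',(443,411),z),('slot lo',(440,458),z),('slot up R',(546,411),z),('slot lo R',(536,458),z),('foot up L',(10,371),z)]: print(n,S(c,P(*p),z))
E
```

```text
TL [-149.0837  103.1145]
L [-148.3272   20.1901]
upin R [-1.059  23.6462]
upin L [-60.3454  23.5289]
upout R [-2.9729 31.1888]
upout L [-62.5344  31.0721]
flare in [-92.5583  32.8755]
flare out [-89.8877  39.9286]
low in R [-11.0734 -19.5162]
low in L [-62.0209 -19.6226]
low flare [-72.741  -23.5983]
fork up [-81.6645  21.2921]
fork lo [-80.8221 -19.1835]
slot up [-110.8323    8.8897]
slot lo [-110.1674   -6.2048]
slot up R [-80.7067   8.9508]
slot lo R [-81.4707  -6.1453]
foot up L [-236.5271   20.983 ]
```

Call:
apply_moves(
  moves=[
    [0.005,0,0.015,0,0,0,0],
    [0.005,0,0.025,0,0,0,0],
    [0.005,0,0.035,0,0,0,0],
    [0.005,0,0.04,0,0,0,0],
    [0.005,0,0.04,0,0,0,0],
  ],
)

```text
time_s: 7.35
tool_pos: [0.4427, 0.0875, 0.0572]
tool_rot: [-180.0, 0.0, 108.3]
force: [0.2, -0.3, -3.9]
grip_width: 0.0131
grasp_force: 40.0
```

Call:
apply_moves(
  moves=[
    [0,0,0.005,0,0,0,0],
    [0,0,0.005,0,0,0,0],
    [0,0,0.005,0,0,0,0],
  ],
)

```text
time_s: 7.65
tool_pos: [0.4428, 0.0875, 0.0563]
tool_rot: [-180.0, 0.0, 108.3]
force: [0.4, -0.1, -3.8]
grip_width: 0.0136
grasp_force: 40.0
```

Call:
apply_moves(
  moves=[
    [0,0,0.005,0,0,0,0],
    [0,0,0.005,0,0,0,0],
    [0,0,0.005,0,0,0,0],
  ],
)

```text
time_s: 7.95
tool_pos: [0.4427, 0.0875, 0.0559]
tool_rot: [-180.0, 0.0, 108.3]
force: [-4.3, 0.1, 5.2]
grip_width: 0.0134
grasp_force: 40.0
```

Call:
apply_moves(
  moves=[
    [0,0,-0.003,0,0,0,0],
    [0,0.03,-0.003,0,0,0,0],
    [0,0.06,-0.003,0,0,0,0],
    [0,0.09,-0.003,0,0,0,0],
    [0,0.12,-0.003,0,0,0,0],
    [0,0.15,-0.003,0,0,0,0],
    [0,0.18,-0.003,0,0,0,0],
    [0,0.21,-0.003,0,0,0,0],
    [0,0.24,-0.003,0,0,0,0],
    [0,0.25,-0.003,0,0,0,0],
    [0,0.25,-0.003,0,0,0,0],
  ],
)

```text
time_s: 9.05
tool_pos: [0.4901, 0.103, 0.0562]
tool_rot: [-179.9, 0.0, 108.3]
force: [-3.4, -1.2, 5.9]
grip_width: 0.0135
grasp_force: 40.0
```

```bash
python3 - <<'E'
from h import *
o=env.get_obs(); c=viewer.get_calibration('wrist'); print(o['tool_pos'],o['tool_rot'],o['force'],o['wrist_torque'],o['time_s'])
print(c)
a=snap('wrist')
cv2.imwrite('pics/w4.png',cv2.resize(a[80:320,234:560],(800,589),interpolation=2)[...,::-1])
E
```

```text
[0.4901 0.103  0.0562] [-179.9166    0.0206  108.3189] [-3.3779 -1.2066  5.9374] [-0.3017  0.81   -0.0257] 9.05
{'fov_y': 63.48612181805873, 'cx': 277.30131014282284, 'cy': 210.32652623843623, 'position': array([0.4652, 0.1821, 0.218 ]), 'orientation': array([-17.7768,   0.1742,  18.3187])}
```

View pics/w4.png

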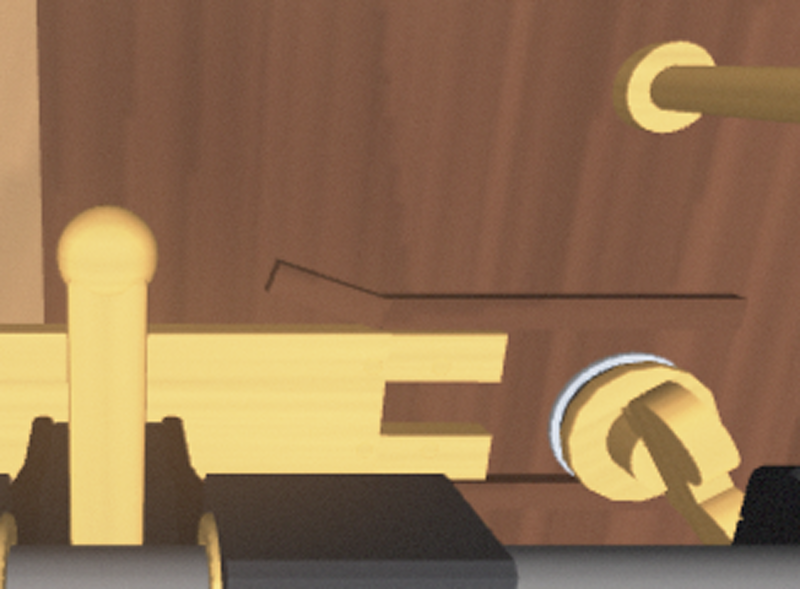

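Call:
apply_moves(
  moves=[
    [0,0.02,-0.002,0,0,0,0],
    [0,0.04,-0.002,0,0,0,0],
    [0,0.06,-0.002,0,0,0,0],
    [0,0.08,-0.002,0,0,0,0],
    [0,0.1,-0.002,0,0,0,0],
    [0,0.12,-0.002,0,0,0,0],
    [0,0.14,-0.002,0,0,0,0],
    [0,0.16,-0.002,0,0,0,0],
    [0,0.18,-0.002,0,0,0,0],
    [0,0.2,-0.002,0,0,0,0],
    [0,0.22,-0.002,0,0,0,0],
    [0,0.22,-0.002,0,0,0,0],
  ],
)

```text
time_s: 10.3
tool_pos: [0.5332, 0.1175, 0.0563]
tool_rot: [179.9, -0.0, 108.3]
force: [1.9, -0.8, -1.1]
grip_width: 0.0136
grasp_force: 40.0
```

Call:
apply_moves(
  moves=[
    [0,0.005,0,0,0,0,0],
    [0,0.01,0,0,0,0,0],
    [0,0.015,0,0,0,0,0],
    [0,0.02,0,0,0,0,0],
    [0,0.02,0,0,0,0,0],
  ],
)

```text
time_s: 10.8
tool_pos: [0.536, 0.1184, 0.0563]
tool_rot: [180.0, 0.0, 108.3]
force: [-0.8, -0.9, -1.3]
grip_width: 0.0138
grasp_force: 40.0
```

Call:
apply_moves(
  moves=[
    [0,0.004,0,0,0,0,0],
    [0,0.008,0,0,0,0,0],
    [0,0.01,0,0,0,0,0],
  ],
)

```text
time_s: 11.1
tool_pos: [0.5378, 0.119, 0.0563]
tool_rot: [180.0, 0.0, 108.3]
force: [-1.6, -1.4, -0.2]
grip_width: 0.0135
grasp_force: 40.0
```

Call:
apply_moves(
  moves=[
    [0,0.003,0,0,0,0,0],
    [0,0.006,0,0,0,0,0],
    [0,0.006,0,0,0,0,0],
  ],
)

```text
time_s: 11.4
tool_pos: [0.539, 0.1195, 0.0563]
tool_rot: [180.0, -0.0, 108.3]
force: [-0.9, -1.2, -1.5]
grip_width: 0.0136
grasp_force: 40.0
```

Call:
apply_moves(
  moves=[
    [0,0.003,0,0,0,0,0],
    [0,0.006,0,0,0,0,0],
    [0,0.006,0,0,0,0,0],
  ],
)

```text
time_s: 11.7
tool_pos: [0.5402, 0.1198, 0.0563]
tool_rot: [180.0, -0.0, 108.3]
force: [-1.0, -0.9, -2.5]
grip_width: 0.0137
grasp_force: 40.0
```

Call:
apply_moves(
  moves=[
    [0,0.003,0,0,0,0,0],
    [0,0.006,0,0,0,0,0],
    [0,0.006,0,0,0,0,0],
  ],
)

```text
time_s: 12.0
tool_pos: [0.5412, 0.1201, 0.0563]
tool_rot: [-180.0, 0.0, 108.3]
force: [-0.9, -0.9, -2.2]
grip_width: 0.0141
grasp_force: 40.0
```

Call:
apply_moves(
  moves=[
    [0,0.003,0,0,0,0,0],
    [0,0.005,0,0,0,0,0],
    [0,0.005,0,0,0,0,0],
  ],
)

```text
time_s: 12.3
tool_pos: [0.5412, 0.1201, 0.0562]
tool_rot: [-179.9, 0.0, 108.3]
force: [-4.2, -2.0, 1.4]
grip_width: 0.0133
grasp_force: 40.0
```

Call:
apply_moves(
  moves=[
    [0,0.003,0,0,0,0,0],
    [0,0.003,0,0,0,0,0],
    [0,0.003,0,0,0,0,0],
  ],
)

```text
time_s: 12.6
tool_pos: [0.5413, 0.1201, 0.0562]
tool_rot: [-179.8, 0.0, 108.3]
force: [-4.9, -3.1, 2.6]
grip_width: 0.0136
grasp_force: 40.0
```

```bash
python3 - <<'E'
from h import *
o=env.get_obs(); c=viewer.get_calibration('wrist'); print(o['tool_pos'],o['tool_rot'],o['force'],o['wrist_torque'],o['time_s'])
print(c)
a=snap('wrist')
cv2.imwrite('pics/w5.png',cv2.resize(a[80:320,234:560],(800,589),interpolation=2)[...,::-1])
E
```

```text
[0.5413 0.1201 0.0562] [-179.8014    0.0327  108.3296] [-4.935  -3.0806  2.5947] [-0.6656  1.1744 -0.014 ] 12.6
{'fov_y': 63.48612181805873, 'cx': 277.30131014282284, 'cy': 210.32652623843623, 'position': array([0.5167, 0.1992, 0.218 ]), 'orientation': array([-17.7931,   0.2863,  18.3271])}
```

View pics/w5.png

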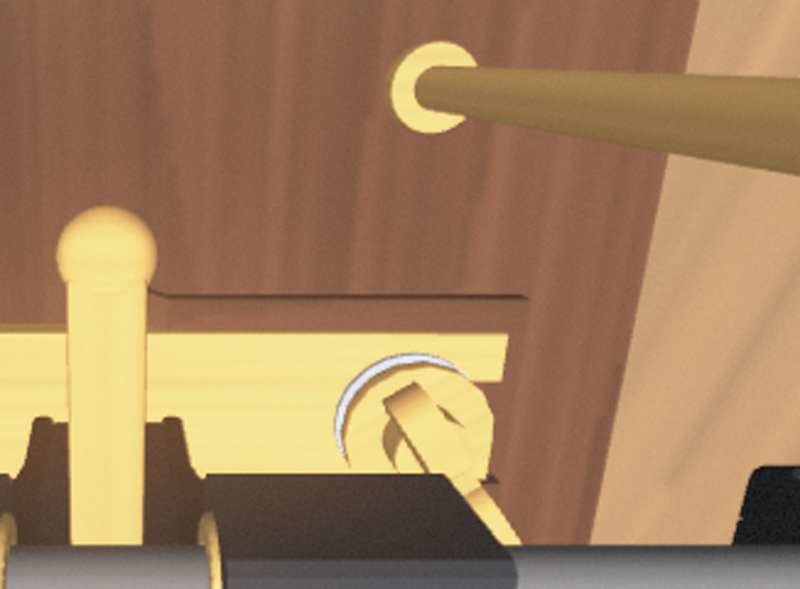

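Call:
apply_moves(
  moves=[
    [0,-0.003,0,0,0,0,0],
    [0,-0.003,0,0,0,0,0.35],
    [0,-0.003,0,0,0,0,0.35],
    [0,-0.003,0,0,0,0,0.35],
    [0,-0.003,0,0,0,0,0.35],
    [0,-0.003,0,0,0,0,0.35],
  ],
)

```text
time_s: 13.25
tool_pos: [0.5425, 0.1208, 0.0565]
tool_rot: [179.9, -0.0, 108.3]
force: [0.9, 0.7, 0.0]
grip_width: 0.0299
grasp_force: 0.0
```

Call:
apply_moves(
  moves=[
    [0,0,-0.15,0,0,0,0.35],
    [0,0,-0.35,0,0,0,0.35],
    [0,-0.1,-0.6,0,0,0,1],
    [0,-0.2,-0.75,0,0,0,1],
    [0,-0.2,-0.75,0,0,0,1],
    [0,-0.2,-0.75,0,0,0,1],
  ],
)

```text
time_s: 13.85
tool_pos: [0.5047, 0.1077, 0.2072]
tool_rot: [179.9, 0.1, 108.3]
force: [-0.5, 0.3, -0.3]
grip_width: 0.0547
grasp_force: 0.0
```

```bash
python3 - <<'E'
from h import *
o=env.get_obs(); c=viewer.get_calibration('wrist'); print(o['tool_pos'],o['tool_rot'],o['force'],o['wrist_torque'],o['time_s'])
print(c)
a=snap('wrist')
cv2.imwrite('pics/w6.png',a[...,::-1])
print(boxes_of('wrist','nut'))
E
```

```text
[0.5047 0.1077 0.2072] [179.868    0.1192 108.3021] [-0.4695  0.2639 -0.2628] [-0.0226 -0.1067 -0.0146] 13.85
{'fov_y': 63.48612181805873, 'cx': 277.30131014282284, 'cy': 210.32652623843623, 'position': array([0.4792, 0.1868, 0.3688]), 'orientation': array([-17.8786,  -0.0433,  18.3015])}
[{'location': [389.8, 191.5], 'conf': 0.73}, {'location': [318.8, 186.4], 'conf': 0.23}]
```

View pics/w6.png

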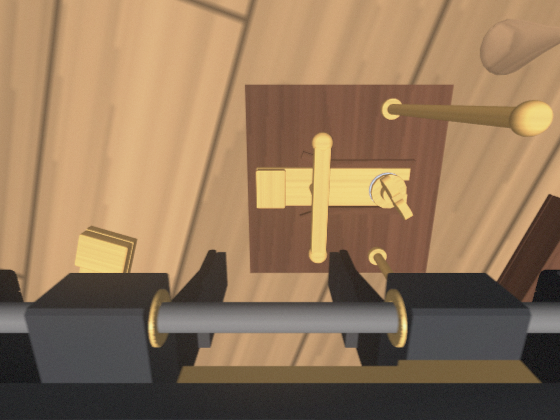

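The bar is home: cross bar at (320,195) and the nut at (390,192) over the fork, with its wings running from upper left to lower right. I've used all 10 pictures, so from here I fit the nut's yaw numerically.

```bash
cat >> h.py <<'E'
from scipy.optimize import differential_evolution
def parts(x,y,z,yaw):
    a=np.linspace(0,2*np.pi,24); out=[]
    for r,h0,h1 in((.018,0,.005),(.009,0,.015)):
        out.append(np.vstack([np.c_[x+r*np.cos(a),y+r*np.sin(a),0*a+z+h] for h in(h0,h1)]))
    u=np.array([np.cos(yaw),np.sin(yaw)]);v=np.array([-u[1],u[0]])
    for s in(1,-1):  # wing: disc r12.5 centred z+.0245 near the tip, joined to hub top
        cc=np.c_[.0115+.0125*np.cos(a),.0245+.0125*np.sin(a)]
        cc=np.vstack([cc,[[0,.012],[.004,.02]]])
        P=[]
        for t in(-.004,.004):
            xy=np.array([x,y])+s*cc[:,:1]*u+t*v
            P.append(np.c_[xy,z+cc[:,1]])
        out.append(np.vstack(P))
    return out
def sil(c,q):
    m=np.zeros((420*4,560*4),np.uint8)
    for p in parts(*q): cv2.fillConvexPoly(m,cv2.convexHull((proj(c,p)*4).astype(np.int32)),1)
    return m
def fitnut(views,zr=(.026,.036),seat=(.614,.1405),yr=(0,np.pi)):
    rs=[]
    for c,mask in views:
        ys,xs=np.nonzero(mask); b=(max(xs.min()-15,0),xs.max()+15,max(ys.min()-15,0),ys.max()+15)
        rs.append((c,cv2.resize(mask.astype(np.uint8),None,fx=4,fy=4,interpolation=0),[4*k for k in b]))
    def cost(q):
        t=0
        for c,m,b in rs:
            s=sil(c,q)[b[2]:b[3],b[0]:b[1]]; k=m[b[2]:b[3],b[0]:b[1]]
            t+=1-(s&k).sum()/max((s|k).sum(),1)
        return t/len(rs)
    bd=[(seat[0]-.006,seat[0]+.006),(seat[1]-.006,seat[1]+.006),zr,yr]
    r=differential_evolution(cost,bd,popsize=8,maxiter=25,seed=1,tol=1e-4); return r.x,r.fun
E
cat > nut.py <<'E'
from h import *
vs=[]
for n in ('wrist','scene'):
    c=viewer.get_calibration(n); snap(n)
    ms=[d for d in masks_of(n,'nut')]
    g=proj(c,[.614,.1405,.045])[0]
    for d in ms:
        if np.hypot(*(np.array(d['location'])-g))<25: print(n,d['conf'],d['location'],d['pixels'].sum(),g); vs.append((c,d['pixels'])); break
for v in ([vs]+[[k] for k in vs] if len(vs)>1 else [vs]):
    q,f=fitnut(v); print(q[:3],'yaw',np.degrees(q[3]),'rel stand',np.degrees(q[3])-18.3,'1-IoU',f)
print(env.get_obs()['time_s'])
E
time python3 nut.py
python3 - <<'E'
from h import *
c={'fov_y': 63.48612181805873, 'cx': 277.30131014282284, 'cy': 210.32652623843623, 'position': np.array([0.4792, 0.1868, 0.3688]), 'orientation': np.array([-17.8786,  -0.0433,  18.3015])}
a=onz(c,[382,183],.062);b=onz(c,[410,215],.062);print(a,b,np.linalg.norm(a-b),np.degrees(np.arctan2(*(a-b)[1::-1])))
print('seat?',(a+b)/2)
E
```

```text
wrist 0.73 [395.8, 191.4] 1322 [394.2363 194.0476]
scene 0.75 [285.5, 295.6] 367 [287.6763 294.3118]
[0.6151 0.1397 0.0276] yaw 141.61599100968587 rel stand 123.31599100968587 1-IoU 0.12847650766827273
[0.612  0.1399 0.0359] yaw 143.81746959211904 rel stand 125.51746959211904 1-IoU 0.05844551808246168
[0.6186 0.1433 0.0346] yaw 142.6047360730763 rel stand 124.30473607307631 1-IoU 0.11893244370308587
14.15
[0.5942 0.1486 0.062 ] [0.6322 0.1282 0.062 ] 0.04312258609255749 151.80641771893525
seat? [0.6132 0.1384 0.062 ]
real	0m4.174s
user	0m2.402s
sys	0m0.268s
```

```bash
python3 - <<'E'
from h import *
plan([.6135,.140,.2072],143)
plan([.6135,.140,.050],143,frm=[.6135,.140,.2072,143])
E
```

```text
move [-0.0211  0.5713 -0.0119] [-0.001  -0.0013 -0.4031] rows>= 2.287243951950204 4.032589806007586
move [ 0.    -0.     0.786] [0. 0. 0.] rows>= 3.144 0.0
```

Call:
apply_moves(
  moves=[
    [-0.02,0.15,-0.01,0,0,-0.1,0.6],
    [-0.02,0.3,-0.01,0,0,-0.2,0.6],
    [-0.02,0.45,-0.01,0,0,-0.3,0.6],
    [-0.02,0.57,-0.01,0,0,-0.4,0.6],
    [-0.02,0.57,-0.01,0,0,-0.403,0.6],
    [-0.02,0.57,-0.01,0,0,-0.403,0.6],
    [-0.02,0.57,-0.01,0,0,-0.403,0.6],
  ],
)

```text
time_s: 14.85
tool_pos: [0.6127, 0.1399, 0.2079]
tool_rot: [-179.9, -0.0, 142.9]
force: [0.1, -0.9, 0.2]
grip_width: 0.0527
grasp_force: 0.0
```

```bash
python3 nut.py; python3 - <<'E'
from h import *
o=env.get_obs();print(o['tool_pos'],o['tool_rot'],o['wrist_torque'],o['qpos'])
plan([.6135,.140,.050],143)
E
```

```text
wrist 0.63 [280.9, 187.9] 1022 [279.249  190.6409]
scene 0.72 [287.6, 295.6] 327 [287.6763 294.3118]
[0.6153 0.1402 0.0263] yaw 140.80796705791235 rel stand 122.50796705791235 1-IoU 0.0989026063712678
[0.6158 0.139  0.0262] yaw 143.02452814242815 rel stand 124.72452814242816 1-IoU 0.08794695982319944
[0.6178 0.1429 0.0331] yaw 143.35419539417293 rel stand 125.05419539417294 1-IoU 0.07679708826205645
15.05
[0.6132 0.1396 0.2087] [-179.9735    0.0681  142.9328] [ 0.0726 -0.1504 -0.0153] [ 23.6621  23.5679 -50.8047  86.1258  18.4732  79.0327  24.6191]
move [0.0009 0.0029 0.7936] [-0.0003  0.0008 -0.0008] rows>= 3.1746219156868145 0.011557037904108482
```

Call:
apply_moves(
  moves=[
    [0,0.003,0.2,0,0,0,0.6],
    [0,0.003,0.4,0,0,0,0.6],
    [0,0.003,0.6,0,0,0,0.6],
    [0,0.003,0.72,0,0,0,0.6],
    [0,0.003,0.79,0,0,0,0.6],
    [0,0.003,0.79,0,0,0,0.6],
  ],
  grip_force=15,
)

```text
time_s: 15.65
tool_pos: [0.6127, 0.1397, 0.0488]
tool_rot: [-179.9, -0.1, 143.0]
force: [-0.3, 0.1, -0.1]
grip_width: 0.0522
grasp_force: 0.0
```

Call:
apply_moves(
  moves=[
    [0,0,0,0,0,0,0],
    [0,0,0,0,0,0,0],
    [0,0,0,0,0,0,0],
    [0,0,0,0,0,0,0],
    [0,0,0,0,0,0,0],
    [0,0,0,0,0,0,0],
    [0,0,0,0,0,0,0],
    [0,0,0,0,0,0,0],
    [0,0,0,0,0,0,0],
    [0,0,0,0,0,0,0],
  ],
)

```text
time_s: 16.65
tool_pos: [0.6139, 0.1403, 0.0504]
tool_rot: [-180.0, 0.0, 143.0]
force: [-1.4, -0.4, 1.5]
grip_width: 0.0077
grasp_force: 15.0
```

Call:
apply_moves(
  moves=[
    [0,0,0,0,0,0.05,0],
    [0,0,0.001,0,0,0.1,0],
    [0,0,0.002,0,0,0.15,0],
    [0,0,0.002,0,0,0.2,0],
    [0,0,0.003,0,0,0.25,0],
    [0,0,0.004,0,0,0.3,0],
    [0,0,0.005,0,0,0.35,0],
    [0,0,0.005,0,0,0.4,0],
    [0,0,0.006,0,0,0.45,0],
  ],
  grip_force=40,
)

```text
time_s: 17.55
tool_pos: [0.6135, 0.14, 0.0493]
tool_rot: [-179.9, 0.0, 104.1]
force: [-1.4, -1.9, 3.6]
grip_width: 0.0078
grasp_force: 40.0
```

```bash
cat > st.py <<'E'
from h import *
o=env.get_obs();print(o['time_s'],o['tool_pos'],o['tool_rot'],'F',o['force'],'T',o['wrist_torque'],o['grip_width'],'q',o['qpos'])
E
python3 st.py
```

```text
17.55 [0.6135 0.14   0.0493] [-179.933     0.0429  104.1147] F [-1.3648 -1.8652  3.5767] T [-0.3338  0.4408  0.0145] 0.007781480302541161 q [ 15.4103  29.0864 -39.1759  95.7156  20.2849  62.5592 -15.6195]
```

Call:
apply_moves(
  moves=[
    [0,0,0.001,0,0,0.05,0],
    [0,0,0.001,0,0,0.1,0],
    [0,0,0.002,0,0,0.15,0],
    [0,0,0.003,0,0,0.2,0],
    [0,0,0.004,0,0,0.25,0],
    [0,0,0.005,0,0,0.3,0],
    [0,0,0.006,0,0,0.35,0],
    [0,0,0.006,0,0,0.4,0],
    [0,0,0.007,0,0,0.45,0],
  ],
)

```text
time_s: 18.45
tool_pos: [0.6131, 0.14, 0.0482]
tool_rot: [-179.9, 0.1, 65.5]
force: [-4.0, -2.1, 7.3]
grip_width: 0.0076
grasp_force: 40.0
```

```bash
python3 st.py
```

```text
18.45 [0.6131 0.14   0.0482] [-179.9313    0.1136   65.4508] F [-3.9729 -2.1136  7.3241] T [-0.4054  0.8758  0.0115] 0.007555514322203991 q [  9.9095  27.2394 -31.8037  95.9764  15.974   61.4824 -51.3239]
```

Call:
apply_moves(
  moves=[
    [0,0,0,0,0,0,0.75],
    [0,0,0,0,0,0,0.75],
    [0,0,0,0,0,0,0.75],
    [0,0,-0.1,0,0,0,0.75],
    [0,0,-0.23,0,0,0,0.75],
    [0,0,-0.23,0,0,-0.1,0.75],
    [0,0,-0.23,0,0,-0.2,0.75],
    [0,0,-0.23,0,0,-0.3,0.75],
    [0,0,-0.23,0,0,-0.4,0.75],
    [0,0,-0.23,0,0,-0.5,0.75],
    [0,0,-0.23,0,0,-0.6,0.75],
    [0,0,-0.23,0,0,-0.7,0.75],
    [0,0,-0.23,0,0,-0.8,0.75],
    [0,0,-0.23,0,0,-0.9,0.75],
    [0,0,-0.23,0,0,-1,0.75],
    [0,0,-0.23,0,0,-1,0.75],
    [0,0,-0.23,0,0,-1,0.75],
  ],
)

```text
time_s: 20.15
tool_pos: [0.614, 0.1404, 0.0935]
tool_rot: [180.0, -0.0, 151.4]
force: [0.4, -0.1, -1.1]
grip_width: 0.065
grasp_force: 0.0
```

```bash
python3 st.py; python3 nut.py; python3 - <<'E'
from h import *
plan([.6135,.14,.037],155.5)
E
```

```text
20.15 [0.614  0.1404 0.0935] [179.9876  -0.0218 151.3663] F [ 0.3703 -0.1072 -1.0637] T [ 0.0564 -0.0973  0.005 ] 0.06502933413617723 q [ 22.0527  29.1063 -48.4634  93.4459  23.0945  68.0076  29.7401]
wrist 0.88 [278.0, 228.5] 3032 [278.3788 232.4072]
scene 0.6 [283.0, 301.5] 121 [287.6763 294.3118]
[0.6161 0.1397 0.0261] yaw 62.91386267959679 rel stand 44.61386267959679 1-IoU 0.3490131146323581
[0.6123 0.141  0.0358] yaw 66.05318638537925 rel stand 47.75318638537925 1-IoU 0.057825982742090165
[0.6198 0.1403 0.0263] yaw 33.434288012126686 rel stand 15.134288012126685 1-IoU 0.5498953244940683
20.35
move [ 0.0011 -0.0031  0.2836] [-0.0001  0.0001 -0.0467] rows>= 1.1346404846884435 0.4669654765704486
```

Call:
apply_moves(
  moves=[
    [0,-0.003,0.1,0,0,-0.045,0.75],
    [0,-0.003,0.2,0,0,-0.045,0.75],
    [0,-0.003,0.27,0,0,-0.045,0.75],
    [0,-0.003,0.27,0,0,-0.045,0.75],
  ],
  grip_force=15,
)

```text
time_s: 20.75
tool_pos: [0.6121, 0.1393, 0.0376]
tool_rot: [-179.9, -0.2, 155.4]
force: [0.2, -0.1, -0.6]
grip_width: 0.0652
grasp_force: 0.0
```

Call:
apply_moves(
  moves=[
    [0,0,0,0,0,0,0],
    [0,0,0,0,0,0,0],
    [0,0,0,0,0,0,0],
    [0,0,0,0,0,0,0],
    [0,0,0,0,0,0,0],
    [0,0,0,0,0,0,0],
  ],
)

```text
time_s: 21.35
tool_pos: [0.6144, 0.1402, 0.0407]
tool_rot: [179.9, 0.1, 155.4]
force: [0.0, 0.5, 5.3]
grip_width: 0.0474
grasp_force: 15.0
```

```bash
python3 st.py
```

```text
21.35 [0.6144 0.1402 0.0407] [179.9423   0.0821 155.4306] F [0.0004 0.4575 5.3444] T [ 0.1551 -0.1596  0.0141] 0.0473660229542164 q [ 21.1953  32.5453 -47.3693  95.8833  26.3347  63.2388  31.6226]
```

Call:
apply_moves(
  moves=[
    [0,0,0.001,0,0,0.05,0],
    [0,0,0.001,0,0,0.1,0],
    [0,0,0.002,0,0,0.15,0],
    [0,0,0.002,0,0,0.2,0],
  ],
  grip_force=40,
)

```text
time_s: 21.75
tool_pos: [0.6142, 0.1399, 0.0402]
tool_rot: [180.0, 0.1, 138.1]
force: [-0.5, -0.5, 3.9]
grip_width: 0.0462
grasp_force: 40.0
```

```bash
python3 st.py
```

```text
21.75 [0.6142 0.1399 0.0402] [179.9626   0.0599 138.0664] F [-0.5412 -0.4584  3.867 ] T [-0.0726 -0.0784  0.0307] 0.046228306838818435 q [ 18.8278  31.2854 -43.9309  95.985   24.0082  62.4923  15.8293]
```

Call:
apply_moves(
  moves=[
    [0,0,0.001,0,0,0.05,0],
    [0,0,0.001,0,0,0.1,0],
    [0,0,0.002,0,0,0.15,0],
    [0,0,0.002,0,0,0.2,0],
  ],
)

```text
time_s: 22.15
tool_pos: [0.614, 0.1397, 0.0398]
tool_rot: [180.0, 0.1, 120.9]
force: [-0.9, 0.0, 4.9]
grip_width: 0.046
grasp_force: 40.0
```

```bash
python3 st.py
```

```text
22.15 [0.614  0.1397 0.0398] [179.9876   0.0546 120.8843] F [-0.8769  0.0008  4.8609] T [-0.16    0.1624  0.0544] 0.04603420110309263 q [ 16.4229  30.1748 -40.5435  96.0933  21.809   61.8513   0.1423]
```

Call:
apply_moves(
  moves=[
    [0,0,0.0,0,0,0.04,0],
    [0,0,0.001,0,0,0.08,0],
    [0,0,0.0015,0,0,0.12,0],
  ],
)

```text
time_s: 22.45
tool_pos: [0.6137, 0.1396, 0.0395]
tool_rot: [-180.0, 0.1, 110.6]
force: [-1.9, -1.3, 6.1]
grip_width: 0.046
grasp_force: 40.0
```

```bash
python3 st.py
```

```text
22.45 [0.6137 0.1396 0.0395] [-179.9903    0.0585  110.6135] F [-1.9055 -1.3046  6.1148] T [-0.2105  0.2705  0.1007] 0.0459764050726931 q [ 14.9631  29.5778 -38.5344  96.1634  20.5471  61.5126  -9.2701]
```

Call:
apply_moves(
  moves=[
    [0,0,0.0,0,0,0.04,0],
    [0,0,0.001,0,0,0.08,0],
    [0,0,0.0015,0,0,0.12,0],
  ],
)

```text
time_s: 22.75
tool_pos: [0.6136, 0.1395, 0.0393]
tool_rot: [-180.0, 0.1, 100.3]
force: [-2.4, -0.9, 6.8]
grip_width: 0.0463
grasp_force: 40.0
```

```bash
python3 st.py
```

```text
22.75 [0.6136 0.1395 0.0393] [-179.9749    0.067   100.3037] F [-2.3956 -0.9428  6.8351] T [-0.3014  0.4903  0.1398] 0.04627555822538801 q [ 13.4944  29.0231 -36.5366  96.2315  19.3164  61.2012 -18.7363]
```

Call:
apply_moves(
  moves=[
    [0,0,0.0,0,0,0.04,0],
    [0,0,0.001,0,0,0.08,0],
    [0,0,0.0015,0,0,0.12,0],
  ],
)

```text
time_s: 23.05
tool_pos: [0.6133, 0.1395, 0.039]
tool_rot: [-180.0, 0.1, 90.0]
force: [-3.2, -1.7, 7.9]
grip_width: 0.0461
grasp_force: 40.0
```

```bash
python3 st.py
```

```text
23.05 [0.6133 0.1395 0.039 ] [-179.9632    0.08     89.9966] F [-3.2441 -1.7019  7.9336] T [-0.3362  0.6202  0.2085] 0.04607272031670296 q [ 12.012   28.509  -34.5505  96.3013  18.1178  60.9144 -28.2235]
```

Call:
apply_moves(
  moves=[
    [0,0,0.0,0,0,0.04,0],
    [0,0,0.001,0,0,0.08,0],
  ],
)

```text
time_s: 23.25
tool_pos: [0.6132, 0.1395, 0.0389]
tool_rot: [-180.0, 0.1, 83.1]
force: [-4.4, -1.6, 8.7]
grip_width: 0.0462
grasp_force: 40.0
```

```bash
python3 st.py
```

```text
23.25 [0.6132 0.1395 0.0389] [-179.9606    0.0862   83.1288] F [-4.3758 -1.5763  8.7461] T [-0.3881  0.7622  0.2567] 0.04617652031305725 q [ 11.021   28.1903 -33.2347  96.3488  17.3359  60.7293 -34.555 ]
```

Call:
apply_moves(
  moves=[
    [0,0,0.0005,0,0,0.02,0],
    [0,0,0.0005,0,0,0.04,0],
  ],
)

```text
time_s: 23.45
tool_pos: [0.6132, 0.1395, 0.0388]
tool_rot: [-180.0, 0.1, 79.7]
force: [-3.4, -1.7, 8.1]
grip_width: 0.0459
grasp_force: 40.0
```

```bash
python3 st.py
```

```text
23.45 [0.6132 0.1395 0.0388] [-179.955     0.0875   79.7253] F [-3.4399 -1.7244  8.1417] T [-0.2789  0.7157 -0.0121] 0.04586711453578916 q [ 10.5314  28.0397 -32.5819  96.3711  16.9475  60.6434 -37.6874]
```

Call:
apply_moves(
  moves=[
    [0,0,0,0,0,0,0.75],
    [0,0,0,0,0,0,0.75],
    [0,0,0,0,0,0,0.75],
    [0,0,-0.1,0,0,0,0.75],
    [0,0,-0.3,0,0,0,0.75],
    [0,0,-0.3,0,0,0,0.75],
    [0,0,-0.3,0,0,0,0.75],
  ],
)

```text
time_s: 24.15
tool_pos: [0.6143, 0.14, 0.0985]
tool_rot: [179.9, -0.0, 79.8]
force: [-0.6, -0.0, -0.6]
grip_width: 0.0651
grasp_force: 0.0
```

```bash
python3 st.py; python3 nut.py
```

```text
24.15 [0.6143 0.14   0.0985] [179.8957  -0.0251  79.8016] F [-0.5982 -0.0334 -0.5911] T [-0.0669 -0.1024 -0.0133] 0.06505553246909448 q [ 11.6112  24.4617 -33.8587  93.6327  14.6301  66.27   -35.9722]
wrist 0.85 [276.0, 226.7] 2726 [274.5983 229.8349]
scene 0.57 [288.2, 297.3] 293 [287.6763 294.3118]
[0.615  0.1396 0.0262] yaw 167.675908921092 rel stand 149.375908921092 1-IoU 0.13904887157763313
[0.6151 0.1408 0.0315] yaw 169.64935762110218 rel stand 151.34935762110217 1-IoU 0.04543237250554322
[0.6187 0.1433 0.0296] yaw 171.67448385313565 rel stand 153.37448385313564 1-IoU 0.08026074556936236
24.35
```

Nut yaw 169.6° matches the tool, so nothing slipped; the clamp is about 25 N. I'll withdraw to the earlier viewing pose to check that the bar hasn't moved.

```bash
python3 - <<'E'
from h import *
plan([.5047,.1077,.2072],108.3)
E
```

```text
move [-0.2526 -0.5046 -0.5536] [-0.0018  0.0003 -0.3316] rows>= 3.1622443787002217 3.317636788161588
```

Call:
apply_moves(
  moves=[
    [0,0,-0.2,0,0,0,0.75],
    [0,0,-0.4,0,0,0,0.75],
    [0,0,-0.55,0,0,0,0.75],
    [-0.13,-0.25,-0.55,0,0,-0.1,0.75],
    [-0.253,-0.505,-0.553,0,0,-0.2,0.75],
    [-0.253,-0.505,-0.553,0,0,-0.332,0.75],
    [-0.253,-0.505,-0.553,0,0,-0.332,0.75],
    [-0.253,-0.505,-0.553,0,0,-0.332,0.75],
    [-0.253,-0.505,-0.553,0,0,-0.332,0.75],
  ],
)

```text
time_s: 25.25
tool_pos: [0.5052, 0.1079, 0.2078]
tool_rot: [-180.0, -0.0, 108.3]
force: [0.3, 0.4, -0.3]
grip_width: 0.0653
grasp_force: 0.0
```

```bash
python3 st.py; python3 - <<'E'
from h import *
a=cv2.imread('pics/w6.png',0); b=cv2.cvtColor(snap('wrist','w7.png'),cv2.COLOR_RGB2GRAY)
def m(box):
    x0,y0,x1,y1=box; t=cv2.resize(a[y0:y1,x0:x1],None,fx=4,fy=4,interpolation=2)
    s=cv2.resize(b[y0-12:y1+12,x0-12:x1+12],None,fx=4,fy=4,interpolation=2)
    r=cv2.matchTemplate(s,t,cv2.TM_CCOEFF_NORMED); _,v,_,l=cv2.minMaxLoc(r); return (l[0]/4-12,l[1]/4-12,v)
print('crossbar+heel',m((250,165,330,215)),'heel',m((250,160,290,215)),'board corner',m((235,75,275,115)),'board TR',m((420,75,460,110)),'upright base',m((378,95,400,125)),'perf lo',m((425,215,450,270)))
for n in('wrist',):
    print(boxes_of(n,'crossbar')[:2])
E
```

```text
25.25 [0.5052 0.1079 0.2078] [-179.9581   -0.0187  108.2554] F [ 0.3363  0.3684 -0.3359] T [ 0.0086 -0.0827 -0.0245] 0.06526165641086563 q [ 22.7508   4.9415 -39.4452 101.8591   3.2394  74.3873   0.7907]
crossbar+heel (0.0, 0.5, 0.9933159351348877) heel (0.0, 0.5, 0.9932735562324524) board corner (0.25, 0.75, 0.9977726936340332) board TR (0.0, 0.5, 0.9955419301986694) upright base (0.0, 0.5, 0.9945563077926636) perf lo (0.0, 2.0, 0.9962731599807739)
[{'location': [102.6, 252.9], 'conf': 0.79}, {'location': [320.4, 185.4], 'conf': 0.73}]
```

```bash
python3 - <<'E'
from h import *
c={'fov_y': 63.48612181805873, 'cx': 277.30131014282284, 'cy': 210.32652623843623, 'position': np.array([0.4792, 0.1868, 0.3688]), 'orientation': np.array([-17.8786,  -0.0433,  18.3015])}
a=cv2.imread('pics/w6.png').astype(float)
for row,(x0,x1) in {172:(235,275),190:(235,275),173:(395,455),171:(395,455)}.items():
    g=np.abs(np.gradient(cv2.GaussianBlur(a,(3,3),0)[row,:,:].sum(1))); i=[k for k in range(x0,x1) if g[k]==g[k-2:k+3].max() and g[k]>25]; print(row,i,[g[k].round() for k in i],[(S(c,[k,row],.015)[0].round(1),S(c,[k,row],.023)[0].round(1),S(c,[k,row],.035)[0].round(1)) for k in i])
E
```

```text
172 [247, 255] [np.float64(62.0), np.float64(95.0)] [(np.float64(-148.0), np.float64(-147.3), np.float64(-146.2)), (np.float64(-139.6), np.float64(-139.0), np.float64(-138.2))]
190 [247, 256] [np.float64(63.0), np.float64(102.0)] [(np.float64(-148.5), np.float64(-147.8), np.float64(-146.7)), (np.float64(-138.8), np.float64(-138.3), np.float64(-137.6))]
173 [409, 440] [np.float64(100.0), np.float64(50.0)] [(np.float64(23.3), np.float64(20.2), np.float64(15.4)), (np.float64(56.1), np.float64(52.2), np.float64(46.4))]
171 [410, 440] [np.float64(105.0), np.float64(48.0)] [(np.float64(24.1), np.float64(21.0), np.float64(16.2)), (np.float64(55.8), np.float64(51.9), np.float64(46.1))]
```

The measurements show the bar home: heel end at -134.5 mm (expected -135) and fork tip at 24.4 mm (expected 24).

```bash
python3 -c "
from h import *
print(env.sign_off())"
```

```text
the job is handed in; nothing more can be done
None
```

The bar sits fully home against the stud and the wing nut is clamped to about 25 N (estimated from turning resistance); the job is handed in at about 25 s, result not reported back.

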